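# Clamp the pointed dental cast in the bench fixture

## Robot

A 6-joint arm with a two-finger parallel gripper is mounted at the origin on the work surface. World frame = base frame: x ahead of the robot, y to its left, z up, the work surface at z = 0. Lengths are in mm, angles in rad, forces in N, time in s.
With the tool pointing down it reaches from about 325 to 900 mm from the base axis. Payload 6.1 kg.
Tool frame: the origin (TCP) lies on the centre line of the jaws, within the pads' length; the fingertips stand 19 mm ahead of it and the grasp point (between the pads) is the TCP; z points along the fingers, y is the line along which they close (so a half turn about z gives the same grasp; the last joint's range is limited). The gripper opens to 85 mm and grips with 20 to 120 N. Pads are 22 mm wide; open, the fingers measure 114 mm over their backs; the gripper's body (76 mm by 85 mm) begins 54 mm behind the grasp point. The pads swing forward as they close: fully open they stand 13 mm farther back than shut.
Start: joints at [0.98, 0.22, 1.526, -0, 1.395, -0.126], TCP at [280.15, 558.688, 250.3] pointing down, gripper open.
Joint ranges: [-2.98, 2.98], [-0.91, 2.08], [0.09, 2.57], [-1.24, 4.39], [0.2, 2.65], [-2.68, 2.68]. Speed limits (rad/s): [2.57, 2.57, 3.01, 3.14, 3.14, 3.14].

## Interface

Orientations are given as a rotation vector (axis times angle).
In Python, from cell import bot gives the robot as it stands. The module is installed in compiled form; this text tells all that it offers. Calls block until the motion is done:
- bot.movep(position, orientation): joint-space move of the TCP to a pose.
- bot.move_straight(position, v=150, rotation=None, guard=None): straight line of the TCP; rotation=None keeps the orientation; v is the mean speed in mm/s. With guard (N) it stops when the force on the tool has changed by that much, and returns True; else False.
- bot.goto_joints(angles): joint-space move.
- bot.move_gripper(opening): finger opening in mm; the grip force is fixed at half the most; returns when the fingers have stopped.
- bot.pause(seconds).
- bot.inverse_kinematics(position, orientation): joint angles nearest the present ones, or None.
- bot.get_image(name): name is "scene" or "top" or "wrist"; returns a dict with "img" (420x560x3 uint8, red, green, blue), "range_z" (420x560 float32, mm along the optical axis (not along the pixel's ray), 0 where there is no reading), "K" (3x3 intrinsics, pixels), "extrinsics" (4x4, takes a point from camera to world coordinates). Camera axes: x right, y down, z forward; pixel columns grow to the right and rows downward; lengths in mm; the calibration is good to about 2 mm. A picture is of the moment at which its call begins.
A pose or a line that the arm cannot do raises bot.MotionError and nothing moves.
- bot.job_done(): hands the job in; it is judged then, once.
Readings, each from a call of its own:
- bot.get_clock(): time.
- bot.get_qpos(): joint angles.
- bot.get_joint_velocities(): joint speeds.
- bot.get_tau(): joint torques, N m.
- bot.get_tcp_pos(): TCP position.
- bot.get_orientation(): TCP orientation.
- bot.get_contact_force(): force on the tool from outside, world axes, zero at the start.
- bot.get_ft_torque(): the same for the moment, N m.
- bot.get_width(): finger opening in mm.
- bot.get_gripper_force(): force on a finger pad.
Only numpy, scipy, OpenCV 4.12 (cv2) and the standard library are available. Lean on these libraries where they do the work, as an engineer would, in place of code of your own. Each camera call takes 0.05 s, during which the arm holds its last target. There are 200 camera calls.

## Task

Pick out the dental cast with the pointed front and set it, teeth up, in the V-shaped nest of the bench fixture with its point towards the corner of the V. Then wind the handwheel clockwise until the jaw's sprung pad bears on the back of the cast, visibly pushed in by a few millimetres, holding it fully home in the V; do not force the wheel on once the pad is pushed right in. Move the jaw only by the wheel, leave the other two casts where they are, and let go of everything.

Things in the scene. Friction and masses are not known exactly. Their poses are not given: they have to be found in the camera images.
- cast_pointed: White plaster dental cast, 130 g: a block 52 mm wide (x), 42 long (y), 24 high whose front (+y) runs on in a 90 degree point 26 mm long; 68 mm heel to tip. A tooth row on top reaches 31 mm height, inside the outline. Origin: underside, centre of the 52 x 42 block (21 mm from the heel); z up, y towards the point. Grip across the 52 mm width. Starts on a 2 mm green mat.
- cast_tip (a point): Tip of the pointed cast's front, at its underside, 47 mm along y from the cast's origin.
- cast_round: Like the pointed cast (same plaster, width and height) but its front is a half round of radius 26 mm. Not wanted; leave it.
- cast_square: Like the pointed cast but its front is square: a plain block 52 x 62 mm. Not wanted; leave it.
- fixture: Grey bench fixture, fixed; bed 110 (x) x 340 (y) x 30 mm high. Origin under the bed's centre, y along the slide, z up. On the bed at the +y end is the nest: two walls 20 mm high form a 90 degree V opening to -y; two rails only 6 mm high, 57 mm apart, flank the cast's block (y 82 to 112 mm): keep fingers holding the cast above them. Handwheel at the -y end.
- nest_apex (a point): Inner corner of the V at the nest's floor (the bed's top), 150 mm along the fixture's y, 30 mm up. Axes as the fixture's. The V's walls are 10 mm thick and flank only the cast's point. With the cast home its tip is here and its heel 68 mm back (-y).
- jaw: Grey sliding jaw, 80 mm wide (x) and 35 mm high above the bed, driven by the handwheel along the fixture's y. Its front face is 4 mm behind (-y of) the body's origin. Axes as the fixture's. Moves 5 mm towards the nest per radian of the wheel.
- pad: Black rubber pressure pad 40 x 18 mm on a spring plunger in front of the jaw. Origin on its front face, at the bed's height. Its origin is 18 mm in front (+y) of the jaw's origin when free; it gives way by up to 10 mm at 2.5 N per mm, and is then solid.
- pad_face (a point): Middle of the pad's front face, 12 mm above the bed.
- wheel (a joint): Angle of the handwheel in rad, 0 (jaw fully back) to 17; grows as the wheel is turned clockwise seen from above, which drives the jaw towards the nest by 5 mm per rad. Stays where it is left; turning takes about 3 N at the crank knob. At 0 the crank is on the fixture's +x side.
- wheel_hub (a point): Point on the handwheel's vertical axis at 112 mm above the bench, 2 mm above the disc's rim surface. Aluminium disc 108 mm in diameter, its top at 110 mm; a hub of radius 12 mm rises to 122 mm. Axes as the fixture's; it does not turn with the wheel.
- crank_grip (a point): The black upright crank knob on the handwheel, 44 mm from the wheel's axis: diameter 19 mm, from 110 to 148 mm above the bench. This point is on its axis at 136 mm. The knob spins freely on its pin, so it can be held without turning the gripper.
There are look-alikes about, which are no part of the job. What is shaped like the cast_pointed but red is not meant.

How it is judged:
By the outcome, as a careful person would: the job done as asked, in the order asked, and still so for the second after the job is handed in, with the robot touching nothing.
It also fails if it takes over 70 s, if anything falls off the work surface, if the arm or the gripper's body presses on something with over 40 N, if the wrist force passes 120 N, or if a joint passes its speed limit or range.

## Working session

There is one attempt and no reset: what is moved stays moved. The work goes in short steps, each a Python script; the robot and the scene stay as the last script left them, time stands still between calls to the robot, and variables do not carry over. Pictures are saved under pics/ and viewed, at most 10 in all, crops included, and the job is handed in when it is done.

```bash
mkdir -p pics
python3 - <<'E'
from cell import bot
import cv2,numpy as np
for n in ("top","scene"):
    d=bot.get_image(n); cv2.imwrite(f"pics/{n}0.png",d["img"][:,:,::-1]); np.savez(f"pics/{n}0.npz",**d)
    print(n,d["K"].round(1).tolist(),d["extrinsics"].round(3).tolist())
print(bot.get_clock(),bot.get_orientation())
E
```

```text
top [[516.2, 0.0, 276.5], [0.0, 516.2, 213.6], [0.0, 0.0, 1.0]] [[-0.01, -0.989, 0.146, 223.353], [-1.0, 0.011, 0.008, 54.438], [-0.01, -0.146, -0.989, 1468.596], [0.0, 0.0, 0.0, 1.0]]
scene [[483.9, 0.0, 277.4], [0.0, 483.9, 215.2], [0.0, 0.0, 1.0]] [[0.086, 0.595, -0.799, 1290.924], [0.996, -0.062, 0.061, -0.056], [-0.013, -0.801, -0.598, 751.661], [0.0, 0.0, 0.0, 1.0]]
0.1 [-7.23406472e-01 -3.05652116e+00  2.64935755e-03]
```

View pics/top0.png

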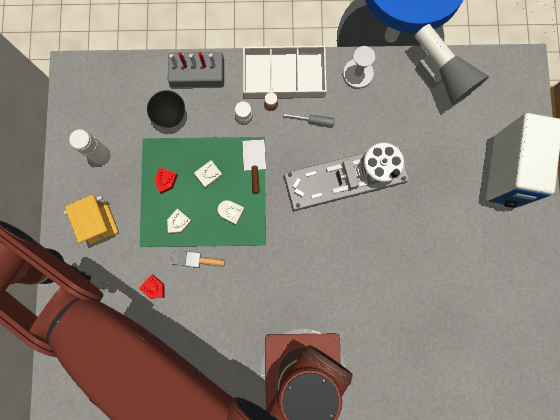

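View pics/scene0.png

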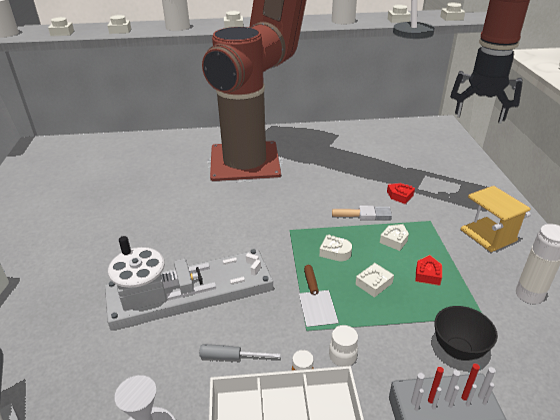

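Top view: the pointed white cast is at about (178,221), the round one at (231,211) and the square one at (208,173). The wheel is at (383,162), its knob at about (395,174), and the V nest at about (297,188). Next I'll get coarse positions and take closer wrist views.

```bash
cat > h.py <<'E'
import numpy as np,cv2
from cell import bot
from scipy.spatial.transform import Rotation as R
def ray(d,uv,z):
    uv=np.atleast_2d(uv).astype(float);E=d["extrinsics"];K=d["K"]
    c=np.c_[(uv[:,0]-K[0,2])/K[0,0],(uv[:,1]-K[1,2])/K[1,1],np.ones(len(uv))]@E[:3,:3].T
    return E[:3,3]+c*((z-E[2,3])/c[:,2])[:,None]
def down(a):  # tool z down, tool y (closing line) along world angle a
    y=np.array([np.cos(a),np.sin(a),0]);z=np.array([0,0,-1.]);x=np.cross(y,z)
    return R.from_matrix(np.c_[x,y,z]).as_rotvec()
def snap(n,f):
    d=bot.get_image(n);cv2.imwrite(f"pics/{f}.png",d["img"][:,:,::-1]);np.savez(f"pics/{f}.npz",**d);return d
E
python3 - <<'E'
from h import *
d=dict(np.load("pics/top0.npz"))
for n,uv,z in (("cast",(178,221),26),("hub",(383,162),122),("V",(292,190),40),("knob",(395,174),148)): print(n,ray(d,uv,z).round())
# wrist view over the cast
p=ray(d,(178,221),26)[0]
from scipy.spatial.transform import Rotation as R
o=bot.get_orientation(); print(R.from_rotvec(o).as_matrix().round(2).tolist())
bot.movep([p[0],p[1],300],down(np.pi/2+0)) if bot.inverse_kinematics([p[0],p[1],300],down(np.pi/2)) is not None else print("no")
print(bot.get_qpos(),bot.get_clock())
w=snap("wrist","w1"); print(w["K"].round(1).tolist(),w["extrinsics"].round(2).tolist())
E
```

```text
cast [[419. 345.  26.]]
hub [[ 559. -221.  122.]]
V [[501.  22.  40.]]
knob [[ 520. -245.  148.]]
[[-0.89, 0.45, -0.0], [0.45, 0.89, -0.0], [0.0, -0.0, -1.0]]
[ 5.43529832e-01 -6.85575236e-03  1.67993849e+00  5.05041386e-04
  1.46883214e+00 -1.02665423e+00] 1.1167
[[334.7, 0.0, 279.9], [0.0, 334.7, 210.0], [0.0, 0.0, 1.0]] [[-0.0, 0.95, 0.33, 335.1], [1.0, -0.0, 0.0, 344.1], [0.0, 0.33, -0.95, 424.1], [0.0, 0.0, 0.0, 1.0]]
```

View pics/w1.png

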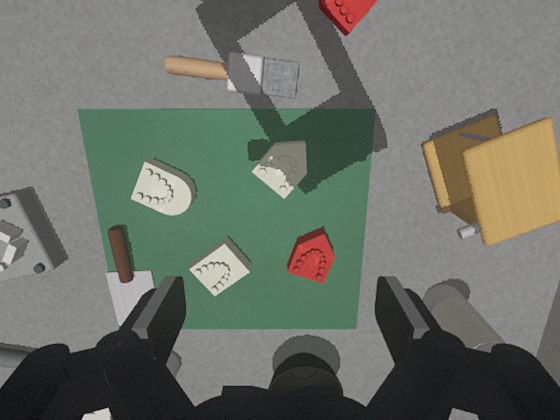

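The pointed cast is centred at about (281,168), partly in shadow. I'll extract its outline by height, and take a similar view of the fixture.

```bash
cat >> h.py <<'E'
def cloud(d):
    v,u=np.mgrid[:420,:560];z=d["range_z"];K=d["K"]
    c=np.stack([(u-K[0,2])/K[0,0]*z,(v-K[1,2])/K[1,1]*z,z],-1)
    P=c@d["extrinsics"][:3,:3].T+d["extrinsics"][:3,3]; P[z<=0]=np.nan; return P
E
python3 - <<'E'
from h import *
bot.movep([610,-90,300],down(np.pi/2)); w2=snap("wrist","w2")
print(bot.get_clock())
w=dict(np.load("pics/w1.npz"));P=cloud(w)
print("mat z",np.nanmedian(P[195:200,225:240,2]),P[170:190:4,275:290:4,2].round(1).tolist())
m=((P[...,2]>14)&(P[...,2]<45)).astype(np.uint8)
n,l,s,c=cv2.connectedComponentsWithStats(m)
for i in range(1,n):
    if s[i,4]>300 and s[i,1]<290 and 100<s[i,0]<360:
        cn=max(cv2.findContours((l==i).astype(np.uint8),0,1)[0],key=cv2.contourArea)
        a=cv2.approxPolyDP(cn,4,True)[:,0]
        print(s[i],[(tuple(q),ray(w,q,26)[0,:2].round(1).tolist()) for q in a.tolist()])
P=cloud(w2); 
for z in (30,50,65,110,122,148):
    mm=abs(P[...,2]-z)<2; print(z,mm.sum(),np.nanmean(P[mm],0).round(1) if mm.any() else '')
E
```

```text
2.95
mat z 2.596180165702549 [[25.9, 25.9, 27.1, 26.6], [26.1, 27.4, 26.3, 25.6], [27.0, 27.8, 26.8, 30.0], [26.3, 26.6, 27.1, 31.3], [25.7, 26.7, 32.7, 25.8]]
[ 320    0   57   34 1056] [((320, 4), [245.8, 386.3]), ((347, 33), [272.7, 416.1]), ((376, 0), [242.2, 444.1])]
[ 164   51  135   47 3739] [((164, 59), [298.2, 218.5]), ((170, 72), [311.3, 223.6]), ((225, 78), [317.4, 283.9]), ((230, 91), [331.0, 288.7]), ((294, 96), [336.3, 360.5]), ((295, 61), [300.1, 361.1]), ((231, 51), [290.2, 291.8]), ((226, 63), [302.2, 285.8]), ((169, 55), [294.2, 224.4])]
[ 251  141   55   57 2008] [((304, 141), [386.3, 373.0]), ((273, 144), [389.8, 336.5]), ((251, 171), [422.1, 309.7]), ((284, 197), [454.9, 349.8]), ((305, 174), [425.8, 375.1])]
[ 131  160   62   55 2264] [((144, 161), [410.0, 182.0]), ((131, 198), [456.2, 159.8]), ((164, 213), [476.0, 198.6]), ((182, 211), [473.3, 221.5]), ((192, 197), [454.9, 235.6]), ((190, 183), [437.0, 234.7])]
[107 227  25  56 774] [((109, 228), [496.3, 125.9]), ((119, 280), [572.2, 126.8]), ((129, 281), [573.8, 140.2]), ((122, 232), [501.9, 141.7])]
[ 287  230   48   53 1634] [((322, 230), [499.2, 398.8]), ((297, 241), [514.6, 366.9]), ((287, 271), [558.6, 354.3]), ((323, 281), [573.9, 403.2]), ((334, 256), [536.2, 416.2])]
[ 189  240   61   56 1823] [((226, 240), [513.1, 274.8]), ((189, 268), [554.0, 223.2]), ((214, 295), [595.8, 253.9]), ((249, 269), [555.5, 303.4])]
30 15635 [540.4 -58.8  30.4]
50 3157 [740.2   9.8  50.4]
65 2096 [ 557.9 -149.2   65.3]
110 9301 [ 568.5 -225.7  110.4]
122 1127 [ 790.8 -190.5  122.3]
148 407 [ 526.9 -248.7  148.2]
```

View pics/w2.png

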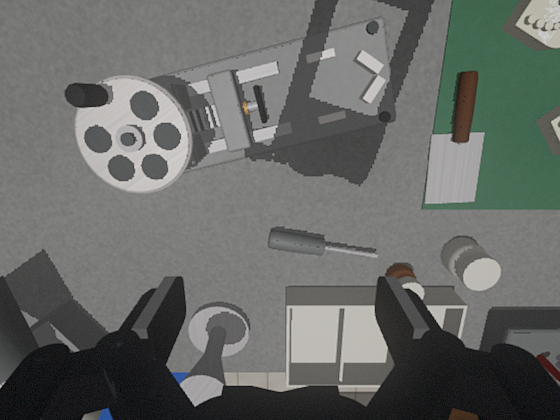

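Fixture view: wheel at (133,133), knob at (86,95), jaw at (228,110), pad at (262,104) and V walls at (370,75), with the V pointing right towards the mat. Now the precise fixture frame.

Run:
```python
from h import *
w=dict(np.load("pics/w2.npz"));P=cloud(w);g=w["img"]
def sel(z0,z1,x0,x1,y0,y1):
    return (P[...,2]>z0)&(P[...,2]<z1)&(P[...,0]>x0)&(P[...,0]<x1)&(P[...,1]>y0)&(P[...,1]<y1)
def comp(m):
    n,l,s,c=cv2.connectedComponentsWithStats(m.astype(np.uint8)); return l==1+s[1:,4].argmax()
m=comp(sel(24,34,420,660,-300,70)); q=P[m][:,:2].astype(np.float32)
print("bed",cv2.minAreaRect(q))
r=cv2.minAreaRect(q);(cx,cy)=r[0];b=cv2.boxPoints(r)
e=b-np.roll(b,1,0);k=np.linalg.norm(e,axis=1).argmax();yd=e[k]/np.linalg.norm(e[k]);yd*=np.sign(yd[1]);xd=np.array([yd[1],-yd[0]])
print("yd",yd,"ang",np.degrees(np.arctan2(yd[1],yd[0])))
end=(b@yd).max();xm=np.mean([(b@xd).max(),(b@xd).min()])
O=xd*xm+yd*(end-170); print("origin",O,"apex",O+150*yd)
L=lambda p:np.c_[(p[:,:2]-O)@xd,(p[:,:2]-O)@yd]
# disc
c=max(cv2.findContours(comp(sel(107,114,480,640,-300,-150)).astype(np.uint8),0,1)[0],key=cv2.contourArea)[:,0]
pc=ray(w,c,110)[:,:2].astype(np.float32);(hx,hy),rr=cv2.minEnclosingCircle(pc);print("disc",hx,hy,rr,L(np.array([[hx,hy]])))
h=P[comp(sel(118,126,535,600,-250,-190))];print("hubtop",h.mean(0),L(h).mean(0))
k=P[comp(sel(144,152,480,620,-300,-180))];(kx,ky),kr=cv2.minEnclosingCircle(k[:,:2].astype(np.float32));print("knob",kx,ky,kr,L(np.array([[kx,ky]])))
# V walls
vw=sel(46,54,440,560,-40,60);n,l,s,cc=cv2.connectedComponentsWithStats(vw.astype(np.uint8))
for i in range(1,n):
    if s[i,4]>40:
        qq=L(P[l==i]);print("wall",s[i,4],cv2.minAreaRect(qq.astype(np.float32)),cv2.boxPoints(cv2.minAreaRect(qq.astype(np.float32))).round(1).tolist())
j=L(P[comp(sel(61,69,480,640,-200,-80))]);print("jaw top",np.percentile(j,[1,50,99],axis=0).round(1).tolist())
dark=sel(34,60,480,640,-170,-60)&(g.max(-1)<60);j=L(P[comp(dark)]);print("pad",len(j),np.percentile(j,[2,50,98],axis=0).round(1).tolist())
```

```text
bed ((531.5540161132812, -94.888916015625), (110.1631088256836, 260.74237060546875), 13.827404022216797)
yd [-0.23899794  0.97102004] ang 103.8274
origin [ 541.0252 -133.3693] apex [505.1755    12.283707]
disc 563.362548828125 -224.6556854248047 53.66427993774414 [[ -0.12725323 -93.97949496]]
hubtop [ 563.38842096 -225.07520701  120.02118357] [ -0.20239566 -94.39304221]
knob 526.9127197265625 -248.82608032226562 9.417481422424316 [[ -41.29744235 -108.73799891]]
wall 309 ((-13.509223937988281, 143.1636199951172), (27.1529598236084, 10.434295654296875), 44.679176330566406) [[-26.799999237060547, 137.3000030517578], [-19.5, 129.89999389648438], [-0.20000000298023224, 149.0], [-7.5, 156.39999389648438]]
wall 285 ((13.789402961730957, 143.08201599121094), (10.34754753112793, 26.99287223815918), 44.43977737426758) [[0.6000000238418579, 149.10000610351562], [19.5, 129.8000030517578], [26.899999618530273, 137.10000610351562], [8.0, 156.3000030517578]]
jaw top [[-38.9, -21.7], [-2.2, -8.6], [38.8, 3.7]]
pad 193 [[-17.5, 21.1], [0.2, 23.9], [18.6, 25.8]]
```

```bash
cat >> h.py <<'E'
yd=np.array([-0.23900,0.97102]);xd=np.array([yd[1],-yd[0]]);O=np.array([541.02,-133.37])-0.5*yd
F=lambda x,y:O+x*xd+y*yd
E
python3 - <<'E'
from h import *
u=np.array([-.770,.638]);c=np.array([422.4,343.05]);g=c-3*u
ap=np.arctan2(u[1],u[0])-np.pi/2
dl=np.arctan2(yd[1],yd[0])-np.arctan2(u[1],u[0])
t=F(0,150-2.5-47-3)
best=None
for s in (0,np.pi):
    q1=bot.inverse_kinematics([*g,100],down(ap+s));q2=bot.inverse_kinematics([*t,120],down(ap+s+dl))
    print(s,q1,q2)
    if q1 is not None and q2 is not None:
        m=max(abs(q1[5]),abs(q2[5]))
        if best is None or m<best[0]: best=(m,s)
a=ap+best[1]
bot.move_gripper(74)
bot.movep([*g,110],down(a))
print("hit",bot.move_straight([*g,28],v=80,guard=8),bot.get_tcp_pos())
bot.move_gripper(45); print(bot.get_width(),bot.get_gripper_force())
bot.move_straight([*g,130],v=150)
print(bot.get_width(),bot.get_contact_force())
bot.movep([*t,130],down(a+dl))
print(bot.get_qpos(),bot.get_clock())
snap("scene","s1");snap("wrist","w3")
E
```

```text
0 [ 0.53191009  0.19077842  1.8620498   0.          1.08876444 -0.34696486] [-2.27455517e-01  1.04737102e-01  1.91633650e+00 -4.44089210e-16
  1.12051905e+00 -4.68791288e-01]
3.141592653589793 None [-0.22745552  0.1047371   1.9163365   0.          1.12051905  2.67280137]
hit False [425.21154466 341.46495834  28.62640278]
50.44934082575476 62.881507873535156
50.66611041075621 [-0.71447943 -0.06592934 -1.58777948]
[-2.26088620e-01  9.13490633e-02  1.91024222e+00  4.25473396e-04
  1.14054621e+00 -4.68729164e-01] 8.8667
```

View pics/w3.png

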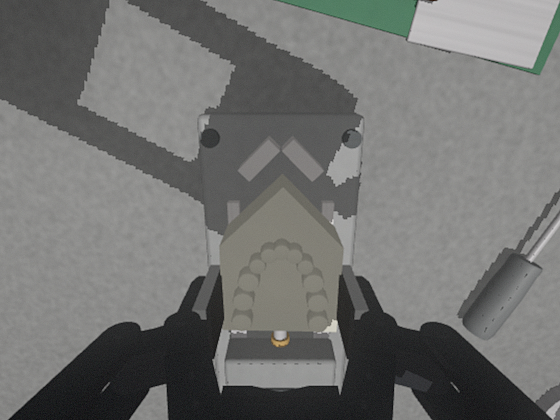

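The cast is held squarely with its tip at (284,177), pointing into the V, whose corner is at about (281,140). I'll check the tip against the apex, then lower.

Run:
```python
from h import *
w=dict(np.load("pics/w3.npz"));P=cloud(w)
m=(P[...,2]>122)&(P[...,2]<132);m[:, :215]=0;m[:,348:]=0;m[290:]=0
q=P[m];L=np.c_[(q[:,:2]-O)@xd,(q[:,:2]-O)@yd];print("top z",np.median(q[:,2]),"tip",L[L[:,1].argmax()],np.percentile(L[:,1],99.8))
v,uu=np.where(m);print("pix",v.min(),uu[v==v.min()]);r=ray(w,(uu[v==v.min()].mean(),v.min()),np.median(q[:,2]))[0,:2];print((r-O)@xd,(r-O)@yd)
vw=(P[...,2]>46)&(P[...,2]<54);vw[:120]=0;vw[195:]=0
n,l,s,_=cv2.connectedComponentsWithStats(vw.astype(np.uint8))
for i in range(1,n):
    if s[i,4]>100:
        k=P[l==i][:,:2];k=np.c_[(k-O)@xd,(k-O)@yd].astype(np.float32);print(cv2.boxPoints(cv2.minAreaRect(k)).round(1).tolist())
tp=bot.get_tcp_pos();print("tcp local",(tp[:2]-O)@xd,(tp[:2]-O)@yd)
```

```text
top z 127.22832656950402 tip [  1.38352175 148.06446154] 147.28073372275702
pix 183 [282]
1.3515072878549905 149.23750347990563
[[-26.299999237060547, 138.3000030517578], [-19.200000762939453, 131.10000610351562], [0.20000000298023224, 150.0], [-6.900000095367432, 157.3000030517578]]
[[1.0, 150.1999969482422], [20.299999237060547, 131.10000610351562], [27.299999237060547, 138.1999969482422], [8.0, 157.3000030517578]]
tcp local 0.300306085405713 98.61568938452638
```

Run:
```python
from h import *
t=F(-0.6,97.5-0.7)
bot.move_straight([*t,75],v=100)
print("hit",bot.move_straight([*t,54.5],v=25,guard=6),bot.get_tcp_pos(),bot.get_contact_force())
bot.move_gripper(66)
z=bot.get_tcp_pos()[2]
bot.move_straight([*t,z+60],v=150)
print(bot.get_contact_force())
bot.move_straight([*F(0,60),230],v=250)
w=snap("wrist","w4");print(bot.get_clock());P=cloud(w)
m=(P[...,2]>50.9)&(P[...,2]<58)
q=P[m][:,:2];L=np.c_[(q-O)@xd,(q-O)@yd];k=(abs(L[:,0])<32)&(L[:,1]>70)&(L[:,1]<160);L=L[k]
print("top/tooth z range box",cv2.boxPoints(cv2.minAreaRect(L.astype(np.float32))).round(1).tolist(),np.percentile(L,[.5,99.5],axis=0).round(1).tolist())
```

```text
hit True [517.16223172 -39.9773731   57.21128833] [-1.32603126 -0.69209132  5.17418101]
[-0.11285247  0.3737242   0.10288732]
11.8667
top/tooth z range box [[-27.399999618530273, 79.4000015258789], [24.700000762939453, 78.0], [26.899999618530273, 155.5], [-25.200000762939453, 156.89999389648438]] [[-26.8, 79.0], [25.0, 152.9]]
```

View pics/w4.png

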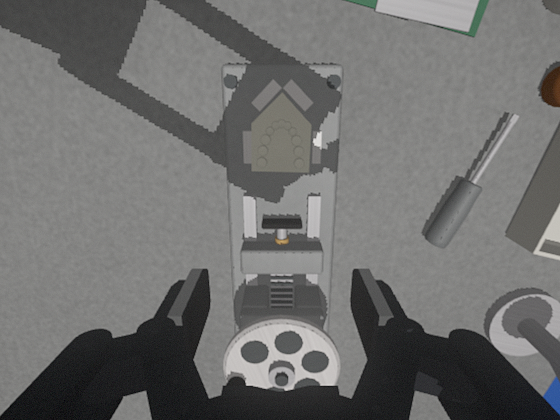

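The cast sits in the nest with its point at (282,87) between the walls and its heel facing the pad at (282,222). Now the wheel.

```bash
cat >> h.py <<'E'
H=np.array([563.3,-224.9]);ZK=143.5
def wind(rad,fmax=25,n=None,v=60):
    p=bot.get_tcp_pos()[:2]-H;f=np.arctan2(p[1],p[0]);n=n or int(np.ceil(rad/0.35));mx=0
    for i in range(1,n+1):
        b=f-rad*i/n;bot.move_straight([*(H+44*np.array([np.cos(b),np.sin(b)])),ZK],v=v)
        F_=np.linalg.norm(bot.get_contact_force()[:2]);mx=max(mx,F_)
        if F_>fmax: print("stop",i,n);break
    p=bot.get_tcp_pos()[:2]-H;print("maxF",mx,"r",np.hypot(*p),"left",np.arctan2(p[1],p[0]),"turned~",rad*i/n,bot.get_clock())
E
python3 - <<'E'
from h import *
k=np.array([526.9,-248.8]);a=np.arctan2(xd[1],xd[0])
bot.move_straight([*F(0,40),230],v=250)
bot.move_gripper(50)
bot.movep([*k,215],down(a))
print("hit",bot.move_straight([*k,ZK],v=80,guard=8))
bot.move_gripper(10);print(bot.get_width(),bot.get_tcp_pos(),bot.get_contact_force(),bot.get_clock())
wind(1.0)
wind(2.0)
E
```

```text
hit False
16.865471322562325 [ 526.84913841 -249.18774906  144.36415834] [-3.91222749 -0.10293114  5.77407301] 14.5333
maxF 2.2433389098554892 r 43.4468350074013 left 2.715250674445314 turned~ 1.0 15.7
maxF 2.0388451790522826 r 44.076245001023274 left 0.6931002308638338 turned~ 2.0 18.0583
```

Run:
```python
from h import *
wind(7.8)
w=snap("wrist","w5");s=snap("scene","s5");t=snap("top","t5")
I=[w["img"],cv2.resize(s["img"][190:350,60:320],(560,345))]
cv2.imwrite("pics/c5.png",cv2.resize(np.vstack(I),None,fx=.78,fy=.78)[:,:,::-1])
for d in (w,s):
    P=cloud(d);q=P[(P[...,2]>61)&(P[...,2]<68)][:,:2];L=np.c_[(q-O)@xd,(q-O)@yd];L=L[(abs(L[:,0])<40)&(L[:,1]>0)&(L[:,1]<85)]
    print("jaw top",len(L),np.percentile(L,[2,98],axis=0).round(1).tolist() if len(L) else '')
```

```text
maxF 4.216313794323591 r 44.52916354855654 left -0.8398097353492764 turned~ 7.8 27.275
jaw top 0 
jaw top 325 [[-34.6, 13.0], [38.8, 57.9]]
```

View pics/c5.png

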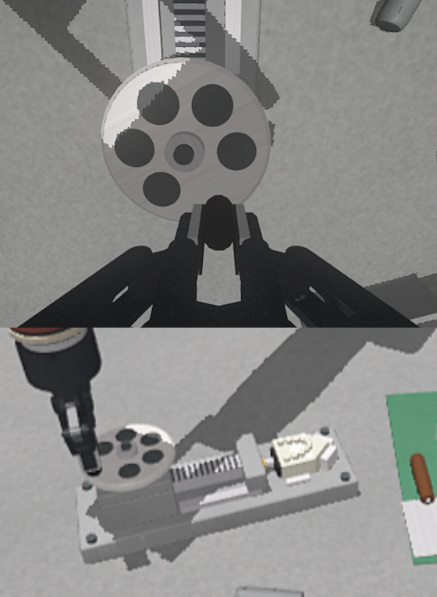

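The jaw front is at 57.9 mm, as predicted, and the pad is just reaching the heel. I'll wind on another 1.43 rad, release and check.

Run:
```python
from h import *
wind(1.43,n=6,v=40)
bot.move_gripper(45);p=bot.get_tcp_pos()
bot.move_straight([p[0],p[1],225],v=120)
bot.movep([*F(0,60),230],down(np.arctan2(xd[1],xd[0])))
bot.pause(.3)
w=snap("wrist","w6");print(bot.get_clock(),bot.get_contact_force());P=cloud(w);g=w["img"]
Lx=(P[...,:2]-O)@xd;Ly=(P[...,:2]-O)@yd;Z=P[...,2]
def rep(n,m): print(n,m.sum(),np.percentile(np.c_[Lx[m],Ly[m]],[2,50,98],axis=0).round(1).tolist())
rep("jaw",(Z>62)&(Z<68)&(abs(Lx)<36)&(Ly>20)&(Ly<90))
rep("pad",(Z>38)&(Z<52)&(abs(Lx)<22)&(Ly>55)&(Ly<95)&(g.max(-1)<50))
rep("cast",(Z>51.5)&(Z<64)&(abs(Lx)<28)&(Ly>74)&(Ly<160)&(g.max(-1)>60))
cv2.imwrite("pics/c6.png",cv2.resize(g[40:320,180:400],None,fx=2,fy=2)[:,:,::-1])
```

```text
maxF 2.6741495651061356 r 44.07714160419028 left -2.2668508548190474 turned~ 1.43 29.8917
32.2167 [0.26636854 0.29782944 0.26820896]
jaw 2180 [[-34.6, 41.6], [0.2, 54.4], [34.5, 66.0]]
pad 135 [[-17.2, 75.4], [0.3, 76.9], [19.0, 78.8]]
cast 3840 [[-25.8, 82.4], [-1.4, 110.7], [23.5, 143.6]]
```

View pics/c6.png

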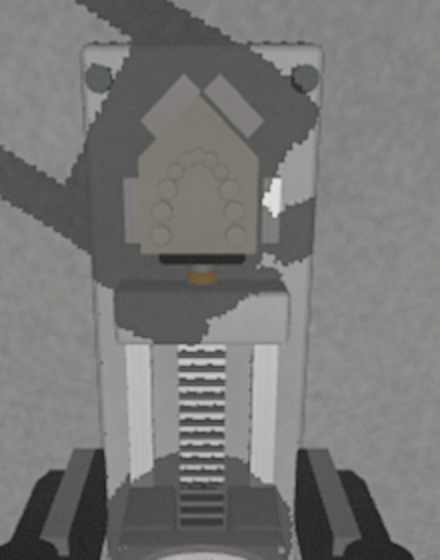

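The pad at (202,259) is against the heel. The cast seems to touch the left wall, but there is a thin dark line along the right one. I'll measure both wall gaps.

Run:
```python
from h import *
w=dict(np.load("pics/w6.npz"));P=cloud(w);g=w["img"].astype(int)
Lx=(P[...,:2]-O)@xd;Ly=(P[...,:2]-O)@yd;Z=P[...,2]
loc=lambda uv,z:(lambda r:np.c_[(r[:,:2]-O)@xd,(r[:,:2]-O)@yd])(ray(w,uv,z))
# cast is yellowish (r-b), walls grey
m=((g[...,0]-g[...,2]>8)&(abs(Lx)<40)&(Ly>70)&(Ly<165)).astype(np.uint8)
n,l,s,_=cv2.connectedComponentsWithStats(m);m=(l==1+s[1:,4].argmax()).astype(np.uint8);m=cv2.morphologyEx(m,cv2.MORPH_CLOSE,np.ones((5,5)))
c=max(cv2.findContours(m,0,1)[0],key=cv2.contourArea);a=cv2.approxPolyDP(c,3,True)[:,0]
print("cast",np.c_[a,loc(a,54)].round(1).tolist())
vw=(Z>46)&(Z<52)&(m==0)&(abs(Lx)<40)&(Ly>120)&(Ly<165)
n,l,s,_=cv2.connectedComponentsWithStats(vw.astype(np.uint8))
for i in range(1,n):
    if s[i,4]>60:
        k=np.c_[Lx[l==i],Ly[l==i]].astype(np.float32);r=cv2.minAreaRect(k);print("wall",r[2],cv2.boxPoints(r).round(1).tolist())
big=cv2.resize(w["img"][70:185,235:325],None,fx=5,fy=5,interpolation=cv2.INTER_CUBIC)
big=np.clip((big.astype(float)-40)*1.6,0,255).astype(np.uint8);cv2.imwrite("pics/c7.png",big[:,:,::-1])
```

```text
cast [[278.0, 88.0, -1.4, 147.6], [249.0, 120.0, -26.6, 121.5], [251.0, 166.0, -26.0, 81.1], [307.0, 166.0, 24.8, 81.1], [308.0, 119.0, 24.6, 122.3]]
wall 45.393863677978516 [[-26.100000381469727, 138.3000030517578], [-19.0, 131.3000030517578], [-0.20000000298023224, 150.39999389648438], [-7.300000190734863, 157.39999389648438]]
wall 45.02810287475586 [[1.0, 150.3000030517578], [19.799999237060547, 131.5], [26.899999618530273, 138.60000610351562], [8.100000381469727, 157.39999389648438]]
```

View pics/c7.png

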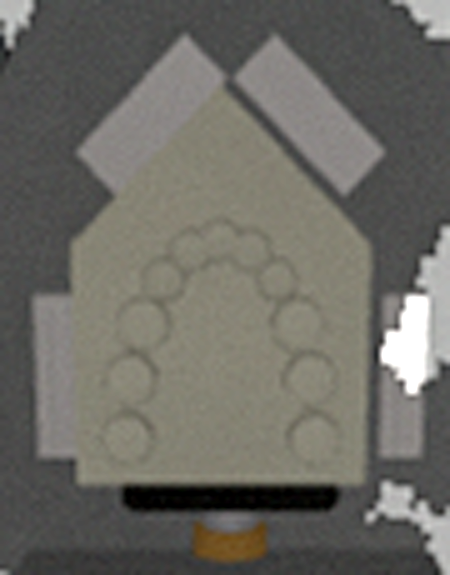

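The cast rests on the left wall with about 2 mm gap at the right wall, so it isn't fully home. I'll take hold of it, centre it against the spring load, press it gently into the V, then release and re-measure.

```bash
cat > chk.py <<'E'
from h import *
def check(f):
    w=snap("wrist",f);P=cloud(w);g=w["img"].astype(int)
    Lx=(P[...,:2]-O)@xd;Ly=(P[...,:2]-O)@yd;Z=P[...,2]
    loc=lambda uv,z:(lambda r:np.c_[(r[:,:2]-O)@xd,(r[:,:2]-O)@yd])(ray(w,uv,z))
    m=((g[...,0]-g[...,2]>8)&(abs(Lx)<40)&(Ly>70)&(Ly<165)).astype(np.uint8)
    n,l,s,_=cv2.connectedComponentsWithStats(m);m=(l==1+s[1:,4].argmax()).astype(np.uint8);m=cv2.morphologyEx(m,cv2.MORPH_CLOSE,np.ones((5,5)))
    c=max(cv2.findContours(m,0,1)[0],key=cv2.contourArea);a=cv2.approxPolyDP(c,3,True)[:,0]
    print("cast",loc(a,54).round(1).tolist())
    j=(Z>62)&(Z<68)&(abs(Lx)<36)&(Ly>20)&(Ly<90);print("jaw front",np.percentile(Ly[j],98))
    b=cv2.resize(w["img"][50:195,215:345],None,fx=4,fy=4,interpolation=cv2.INTER_CUBIC)
    cv2.imwrite(f"pics/{f}c.png",np.clip((b.astype(float)-40)*1.6,0,255).astype(np.uint8)[:,:,::-1])
E
python3 - <<'E'
from chk import *
loc=lambda:(lambda p:((p[:2]-O)@xd,(p[:2]-O)@yd,p[2]))(bot.get_tcp_pos())
bot.move_gripper(70)
bot.move_straight([*F(.4,97.5),110],v=200)
print("hit",bot.move_straight([*F(.4,97.5),59],v=60,guard=8))
bot.move_gripper(45);print(bot.get_width(),loc(),bot.get_contact_force())
print("hit",bot.move_straight([*F(.4,102.5),59],v=15,guard=14),loc(),bot.get_contact_force())
bot.move_gripper(66);bot.pause(.2)
p=bot.get_tcp_pos();bot.move_straight([p[0],p[1],120],v=150)
bot.move_straight([*F(0,60),230],v=200)
check("w8");print(bot.get_clock())
E
```

```text
hit False
50.48752922762791 (np.float64(0.1691478033799283), np.float64(97.71302921585018), np.float64(59.839385023028015)) [-4.93366526  0.79566449  7.09167069]
hit True (np.float64(0.3503960211680984), np.float64(98.00725584763788), np.float64(59.86489239304928)) [-0.35915601 -1.38486863  4.08385615]
cast [[-0.4, 149.3], [-25.4, 124.1], [-24.6, 83.1], [25.9, 83.2], [26.3, 124.2]]
jaw front 66.00013868626544
36.775
```

View pics/w8c.png

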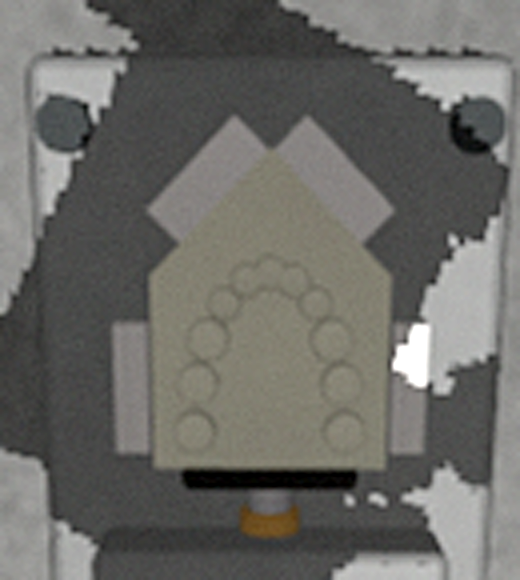

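Both walls now touch the cast with no gap (tip at the corner, (270,150)). The pad at (270,478) bears on the heel, pushed in by about 5 mm, and the arm is clear.

```bash
python3 -c "
from cell import bot
print(bot.get_contact_force(),bot.job_done())"
```

```text
the job is handed in; nothing more can be done
[-0.7307334   0.27882989 -0.2068214 ] None
```

The pointed cast is home in the V, teeth up, held by the sprung pad pushed in about 5 mm, with the arm clear and the job handed in; it first seated about 2 mm off one wall, so after winding I regripped it and pressed it home.

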